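# Corner check of the packing scale

### The arm

A 6-joint arm with a two-finger parallel gripper is mounted at the origin on the work surface. World frame = base frame: x ahead of the robot, y to its left, z up, the work surface at z = 0. Lengths are in mm, angles in degrees, forces in N, time in s.
With the tool pointing down it reaches from about 350 to 850 mm from the base axis. Payload 8.1 kg.
Tool frame: the origin (TCP) lies at the very end of the fingers, on their centre line; the grasp point (between the pads) lies 19 mm behind it (pinch_z is the z of the grasp point in the tool frame, in mm); z points along the fingers, y is the direction in which the jaws open and shut (so a half turn about z gives the same grasp; the last joint's range is limited). The gripper opens to 85 mm and grips with 20 to 120 N. Pads are 22 mm wide; open, the fingers measure 114 mm over their backs; the gripper's body (76 mm by 85 mm) begins 54 mm behind the grasp point. The pads swing forward as they close: fully open they stand 13 mm farther back than shut.
Start: joints at [-80.237, 7.471, 85.268, -0, 87.261, -4.893], TCP at [151.832, -580.476, 231.292] pointing down, gripper open.
Joint ranges: [-169.43, 169.43], [-51.17, 129.36], [1.28, 143.12], [-76.62, 256.62], [0, 156.53], [-152.29, 152.29]. Speed limits (degrees/s): [136.94, 136.94, 159.86, 180, 180, 180].

### API

Orientations are given as [roll, pitch, yaw] about the fixed x, y, z axes, in that order (R = Rz(yaw) Ry(pitch) Rx(roll)).
In Python, from bench import * gives the robot as it stands.
- The arm moves only by the shell command python3 -m creep 'ROWS' [FORCE]. ROWS is a JSON object of lists of equal length, an entry for each row: "translation": the shift along the tool's x, y, z in mm, a list of three; "rotation": the turn, a rotation vector about the tool's x, y, z in rad, a list of three; "claw": the finger opening in mm, from 0 to 85.4. In form: {"translation": [[dx, dy, dz], ...], "rotation": [[ax, ay, az], ...], "claw": [claw, ...]}. A call has 1 to 10 rows; each row shifts and turns the commanded pose from where the row before left it, along the tool's axes as they then stand; what a row does not reach is not made up. A row lasts 1/10 s, in which the tool goes at most 50 mm and 8.59 degrees, less where a joint would pass 70% of its speed; a pose out of reach is approached as far as the arm can. A call is refused whole if a number of a shift passes 50 or a number of a turn 0.15, either way. A call with a gripper value outside its range is refused whole. The fingers move at their own pace and stop on an object; FORCE is the grip in N (left out, the last holds). Time passes only in rows, so rows that do not move let the fingers close. It gives the time, the measured TCP pose, the force and the opening at its end, in the units of the state.
- sense(): the state, without advancing time (a new reading comes with each control period).
- snapshot(name): name is "scene" or "top" or "wrist"; returns a dict with "frame" (384x512x3 uint8, red, green, blue), "intrinsics" (3x3 intrinsics, pixels), "extrinsics" (4x4, takes a point from camera to world coordinates). Camera axes: x right, y up, looking along -z (the intrinsics and any distortion apply to the point x, -y, -z); pixel columns grow to the right and rows downward; lengths in mm; the calibration is good to about 2 mm. A picture is of the moment at which its call begins. There is no depth.
- hand_in(): hands the job in, once; it reports no verdict.
The state is a dict: "time": time; "joint_pos": joint angles; "qd": joint speeds; "joint_efforts": joint torques, N m; "tool_pos": TCP position; "tcp_rot": TCP orientation; "ft_force": force on the tool from outside, world axes, zero at the start; "wrist_torque": the same for the moment, N m; "finger_gap": finger opening in mm.
Only numpy, scipy, OpenCV 4.12 (cv2) and the standard library are available. Lean on these libraries where they do the work, as an engineer would, in place of code of your own. Each camera call takes 0.05 s, during which the arm holds its last target.

### The job

Check the mechanical packing scale for corner error with fingertip pressure. Press down the plate's corner beside the dial on the robot's left until the pointer stands within the width of the metal target tab on the dial rim, without running past it, hold it there for a second, and let the plate rise so that the pointer falls back to zero; then do the same at the diagonally opposite corner. Only press: leave the tab where it is set, and do not pick up or shift the carton, tape roll or stamp.

Things in the scene. Friction and masses are not known exactly. Their poses are not given: they have to be found in the camera images.
- scale: Grey mechanical bench scale, fixed to the bench; origin on the bench under the centre of its weighing plate, z up. Its x axis points to the side where the dial is (away from the robot, give or take 0.35 rad), its y axis to the robot's left. The body under the plate is 188 x 228 mm and 100 mm high. A round dial of 134 mm diameter slopes at 45 degrees, facing x and up, centred 158 mm along x at 66 mm height; its highest point is 120 mm above the bench, 115 mm along x.
- plate: The scale's weighing plate, a downturned steel cover with a ribbed black mat, 200 mm along x, 240 mm along y, 45 mm deep; origin at the centre of its top face, 130 mm above the bench at rest, axes parallel to the scale's. It is guided to stay level wherever it is pressed and goes straight down up to 25 mm, against a spring of 0.785 N per mm with about 1 N of preload (about 20 N at the bottom), damped like a dashpot. Let go, it rises by itself.
- corner_first (a point): Point on the plate's top face to press first: the corner beside the dial (scale x +75 mm) on the robot's left (scale y +95 mm), 25 mm in from both edges. Moves down with the plate. A press counts as at the corner if the gripper is within about 55 mm of this point horizontally.
- corner_second (a point): Point on the plate's top face to press second: the diagonally opposite corner, nearer the robot and on its right (scale x -75 mm, y -95 mm), 25 mm in from both edges.
- needle (a joint): Angle of the black pointer on the dial, rad. 0 = zero line (9 o'clock for a person facing the dial), growing clockwise to 3.14 (3 o'clock, 2 kg) at 25 mm of plate travel: 0.1257 rad per mm, in proportion, without play.
- tab (a joint): Angle of the target tab, rad, on the same scale as the pointer: the pointer points at the tab's middle line when the two angles are equal. Different each time, between 1.0 and 2.25; held by friction on the rim. The tab spans 0.21 rad to either side of its middle.
- pointer_tip (a point): Tip of the pointer, 54 mm from the dial's centre.
- tab_mark (a point): Point below the tab's middle line, 54 mm from the dial's centre: the pointer tip lies here when it points exactly at the mark. The tab is a plain aluminium clip on the dial's rim, about 26 mm long along the rim and 16 mm wide, with a black line in its middle.
- carton: Small brown closed carton, loose, 75 x 105 x 45 mm high, beside the scale; origin at the centre of its underside. To be left alone.
- tape_mid (a point): Centre of an amber roll of packing tape lying flat, loose, 94 mm across and 48 mm high. To be left alone.
- stamp: Small black and grey hand stamp, loose, 66 x 34 x 62 mm high; origin at the centre of its underside. To be left alone.

How it is judged (in metres and radians):
On the way, in this order (a step that is already met when the one before it is completed fails the run):
1. the corner beside the dial on the robot's left is pressed down with the fingers and the pointer stands within the tab's width (distance between pointer_tip and tab_mark below 0.0113 m and contact force between the fingers and plate above 2 N and horizontal distance between the grasp point and corner_first below 0.055 m), for 0.8 s.
2. the plate is let go and the pointer is back at zero (value of joint needle below 0.12 rad and contact force between the fingers and plate below 0.1 N), for 0.2 s.
3. the diagonally opposite corner is pressed down with the fingers and the pointer stands within the tab's width (distance between pointer_tip and tab_mark below 0.0113 m and contact force between the fingers and plate above 2 N and horizontal distance between the grasp point and corner_second below 0.055 m), for 0.8 s.
At the end, for the whole second after the job is handed in: After both presses the plate is free and up with the pointer at zero (within 0.12 rad), and the carton, tape roll and stamp are within 20 mm of where they stood. Each press held the pointer within 0.21 rad of the tab's middle for 0.8 s (all of step 2 and distance of each of carton, tape_mid, stamp from where it was at the start of the episode below 0.02 m); the robot touches nothing.
It fails at once if the pointer runs past the tab (more than 0.42 rad beyond the tab's middle, that is half a tab's width past its far edge) (x of pointer_tip in the frame of tab_mark below -0.022 m).
It fails at once if the target tab is shifted along the rim (more than 5 mm) (distance of tab_mark from where it was at the start of the episode above 0.005 m).
It fails at once if the carton, tape roll or stamp is lifted, carried or pushed (more than 20 mm) (distance of any of carton, tape_mid, stamp from where it was at the start of the episode above 0.02 m).
It also fails if it takes over 64 s, if anything falls off the work surface, if the arm or the gripper's body presses on something with over 40 N, if the wrist force passes 120 N, or if a joint passes its speed limit or range.

## Working session

There is one attempt and no reset: what is moved stays moved. The work goes in short steps, Python scripts to look and compute and a shell command to move; the robot and the scene stay as the last step left them, time stands still between calls to the robot, and variables do not carry over. Pictures are saved under pics/ and viewed, and the job is handed in when it is done.

```bash
mkdir -p pics; python3 - <<'E'
from bench import *
import cv2, numpy as np
s=sense(); print(s)
for n in ["scene","top","wrist"]:
    d=snapshot(n); cv2.imwrite(f"pics/a_{n}.png",d["frame"][:,:,::-1]); np.savez(f"a_{n}.npz",**d)
    print(n,np.round(d["intrinsics"],1).tolist(),np.round(d["extrinsics"],3).tolist(), [k for k in d])
E
```

```text
{'time': 0.0, 'joint_pos': array([-8.02357371e+01,  7.51427501e+00,  8.53294196e+01,  1.75074918e-03,
        8.72609419e+01, -4.89386735e+00]), 'qd': array([ 0.04430399, -0.00184546,  0.02007561, -0.03955448, -0.00229905,
       -0.0232221 ]), 'joint_efforts': array([ 1.59278916e-03, -5.69391739e+01, -5.00550485e+01, -3.35169661e-04,
        1.46102405e-02, -4.11913243e-05]), 'tool_pos': array([ 151.76228428, -579.92745013,  230.25176516]), 'tcp_rot': array([-1.79895894e+02, -1.06687823e-02,  1.46580353e+01]), 'ft_force': array([ 0.51003258, -0.59888333,  0.05106319]), 'wrist_torque': array([-0.00103123, -0.01851627, -0.07215535]), 'finger_gap': 85.77842215008612}
scene [[398.7, 0.0, 256.1], [0.0, 398.7, 193.3], [0.0, 0.0, 1.0]] [[-0.119, -0.558, 0.821, 1375.709], [0.993, -0.052, 0.108, 159.301], [-0.018, 0.828, 0.56, 638.751], [0.0, 0.0, 0.0, 1.0]] ['frame', 'intrinsics', 'extrinsics']
top [[401.8, 0.0, 261.4], [0.0, 401.8, 196.5], [0.0, 0.0, 1.0]] [[0.003, 0.999, -0.049, 563.28], [-1.0, 0.003, -0.003, 35.237], [-0.003, 0.049, 0.999, 869.012], [0.0, 0.0, 0.0, 1.0]] ['frame', 'intrinsics', 'extrinsics']
wrist [[281.9, 0.0, 261.0], [0.0, 281.9, 192.4], [0.0, 0.0, 1.0]] [[0.252, 0.932, 0.26, 217.374], [-0.968, 0.244, 0.066, -561.509], [-0.002, -0.268, 0.963, 373.239], [0.0, 0.0, 0.0, 1.0]] ['frame', 'intrinsics', 'extrinsics']
```

View pics/a_scene.png

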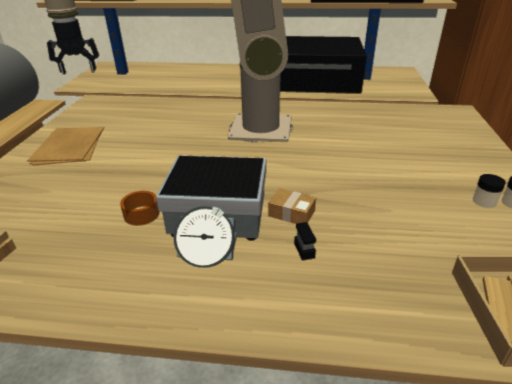

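View pics/a_top.png

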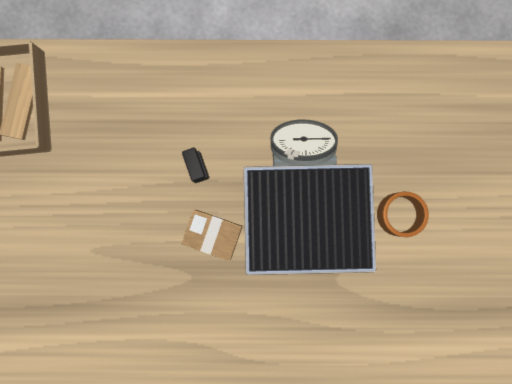

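The plate, with the dial beyond it, is at about (245–375, 164–273) in the top view. The tab is near (217,212) in the scene view and (291,154) in the top view, and the pointer is at 9 o'clock. Next I'll measure these.

```bash
cat > h.py <<'E'
import numpy as np, cv2
def ray(d,u,v):
    K=d["intrinsics"];E=d["extrinsics"]
    p=np.array([(u-K[0,2])/K[0,0],-(v-K[1,2])/K[1,1],-1.0])
    return E[:3,3],E[:3,:3]@p
def onplane(d,u,v,p0,n):
    o,r=ray(d,u,v); return o+r*(np.dot(np.array(p0)-o,n)/np.dot(r,n))
def proj(d,P):
    K=d["intrinsics"];E=d["extrinsics"]
    q=E[:3,:3].T@(np.array(P)-E[:3,3]); return K[0,0]*q[0]/-q[2]+K[0,2], K[1,2]-K[1,1]*q[1]/-q[2]
E
python3 - <<'E'
from h import *
d=np.load("a_top.npz"); im=d["frame"][:,:,::-1].copy()
hsv=cv2.cvtColor(im,cv2.COLOR_BGR2HSV)
# plate = not wood : low saturation
m=((hsv[...,1]<90)|(hsv[...,2]<60)).astype(np.uint8)*255
m[:100]=0;m[:, :220]=0; m[:161]=0
m=cv2.morphologyEx(m,cv2.MORPH_CLOSE,np.ones((7,7)))
c=max(cv2.findContours(m,0,1)[0],key=cv2.contourArea)
r=cv2.minAreaRect(c); print(r)
B=cv2.boxPoints(r)
P=np.array([onplane(d,u,v,[0,0,130],[0,0,1]) for u,v in B]); print(B,P.round(1))
for i in range(4): print(np.linalg.norm(P[i]-P[i-1]))
cv2.imwrite("pics/m.png",cv2.resize(m[90:300,180:440],None,fx=3,fy=3))
cv2.imwrite("pics/topz.png",cv2.resize(im[100:290,220:440],None,fx=3.5,fy=3.0,interpolation=2))
s=np.load("a_scene.npz")["frame"][:,:,::-1]
cv2.imwrite("pics/scz.png",cv2.resize(s[145:275,155:275],None,fx=4.5,fy=4.5,interpolation=2))
E
```

```text
((365.5, 272.0), (222.0, 291.0), 90.0)
[[220. 161.]
 [511. 161.]
 [511. 383.]
 [220. 383.]] [[ 665.1  114.4  130. ]
 [ 666.6 -423.   130. ]
 [ 265.4 -412.   130. ]
 [ 263.   111.1  130. ]]
402.0846986474587
537.3941843494633
401.3644853955144
523.1262205890588
```

View pics/scz.png

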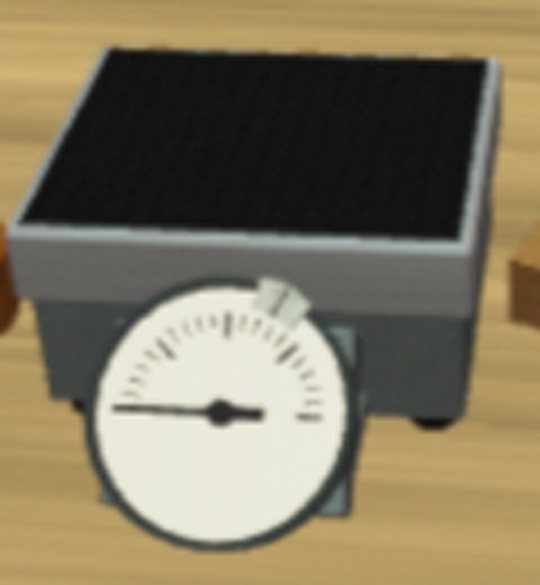

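View pics/topz.png

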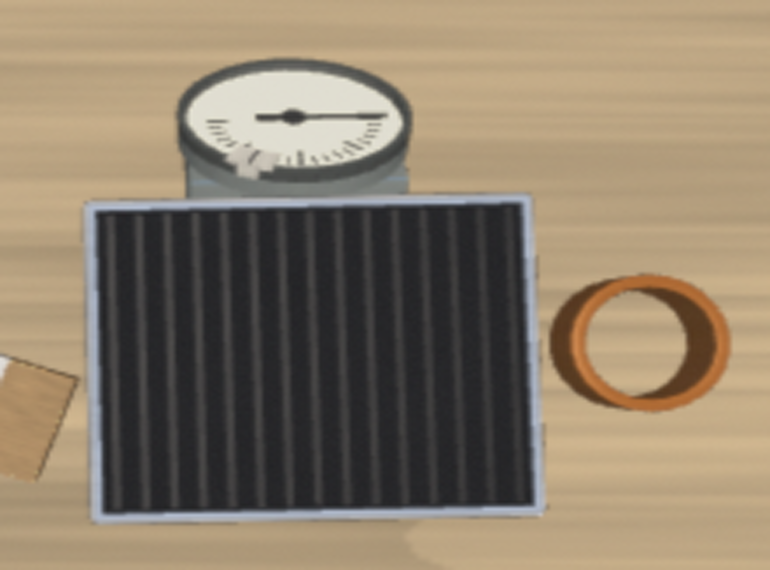

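```bash
python3 - <<'E'
from h import *
d=np.load("a_top.npz"); im=d["frame"]
sc=np.load("a_scene.npz")
m=(im.max(2)<95).astype(np.uint8)*255; m[:162]=0;m[285:]=0;m[:,:235]=0;m[:,380:]=0
m=cv2.morphologyEx(m,cv2.MORPH_CLOSE,np.ones((5,5)))
c=max(cv2.findContours(m,0,1)[0],key=cv2.contourArea)
r=cv2.minAreaRect(c); print("mat",r)
out={}
for nm,B in (("mat",cv2.boxPoints(r)),("edge",[(244.3,167.3),(371.4,165.3),(375.7,271.7),(246.9,274)])):
    P=np.array([onplane(d,u,v,[0,0,130],[0,0,1]) for u,v in B])
    print(nm,P.round(1).tolist(),"c",P.mean(0),[round(np.linalg.norm(P[i]-P[i-1]),1) for i in range(4)])
    out[nm]=P
# edge: TL,TR,BR,BL ; y axis = left
P=out["edge"]; y=(P[0]-P[1])+(P[3]-P[2]); x=(P[0]-P[3])+(P[1]-P[2])
yy=np.arctan2(-y[0],y[1]); yx=np.arctan2(x[1],x[0]); print("yaw",np.degrees([yy,yx]))
# scene view plate corners crosscheck
S=[(x/4.5+155,y/4.5+145) for x,y in [(108,47),(494,60),(468,248),(10,228)]]
Q=np.array([onplane(sc,u,v,[0,0,130],[0,0,1]) for u,v in S]);print("scene",Q.round(1).tolist(),Q.mean(0))
yaw=(yy+yx)/2;c0=(P.mean(0)+Q.mean(0))/2
X=np.array([np.cos(yaw),np.sin(yaw),0]);Y=np.array([-np.sin(yaw),np.cos(yaw),0]);Z=np.array([0,0,1.])
c0[2]=0
print("centre",c0,"first",c0+75*X+95*Y,"second",c0-75*X-95*Y)
n=(X+Z)/2**.5; up=(Z-X)/2**.5
D=c0+158*X+66*Z
print("dial proj scene",proj(sc,D),"top",proj(d,D))
for nm,dd,pts in (("scene",sc,dict(c=(204.1,236.3),tip=(180.5,235.5),tab=(217.4,211.7),t12=(205.9,217.2),t34=(219.5,223.5),end=(223.6,237.7))),("top",d,dict(c=(303.4,138.7),tip=(330,138.3),tab=(291.4,152.7),t12=(306.1,152.3),end=(281.7,140.7)))):
  for h in (0,6,12):
    D2=onplane(dd,*pts["c"],D,n)
    for k in pts:
        w=onplane(dd,*pts[k],D+(h*n if k=="tab" else 0),n)-D2
        a=w@(-Y); 
        print(nm,h,k,"r",round(np.linalg.norm(w),1),"ang",round(np.arctan2(w@up,w@Y*1.0 if 0 else -(w@-Y)*-1*-1),3)) if 0 else (h==0 or k=="tab") and print(nm,h,k,"r",round(np.linalg.norm(w),1),"needle",round(np.arctan2(w@up,w@-Y),3))
E
```

```text
mat ((309.217041015625, 218.98439025878906), (100.56319427490234, 122.53627014160156), 88.75463104248047)
mat [[648.4, 64.6, 130.0], [654.0, -161.6, 130.0], [469.8, -163.8, 130.0], [464.1, 59.7, 130.0]] c [559.08905634 -50.27025304 130.        ] [np.float64(184.4), np.float64(226.3), np.float64(184.3), np.float64(223.5)]
edge [[653.5, 69.4, 130.0], [657.9, -165.4, 130.0], [463.0, -171.2, 130.0], [457.9, 63.6, 130.0]] c [558.07868466 -50.90849281 130.        ] [np.float64(195.7), np.float64(234.8), np.float64(195.0), np.float64(234.9)]
yaw [1.14935346 1.70714228]
scene [[470.5, -165.3, 130.0], [466.4, 64.2, 130.0], [656.6, 70.6, 130.0], [660.7, -161.9, 130.0]] [563.52791216 -48.08439412 130.        ]
centre [560.80329841 -49.49644347   0.        ] first [633.41211822  47.34342067   0.        ] second [ 488.1944786 -146.3363076    0.       ]
dial proj scene (np.float64(204.09082325437893), np.float64(237.04759664105822)) top (np.float64(302.9692071325437), np.float64(139.10594643567688))
scene 0 c r 0.0 needle 0.0
scene 0 tip r 53.3 needle -0.014
scene 0 tab r 61.8 needle 2.001
scene 0 t12 r 42.7 needle 1.587
scene 0 t34 r 44.1 needle 2.396
scene 0 end r 43.8 needle -3.118
scene 6 tab r 61.8 needle 2.023
scene 12 tab r 62.4 needle 2.046
top 0 c r 0.0 needle 0.0
top 0 tip r 53.6 needle 0.012
top 0 tab r 54.2 needle 2.101
top 0 t12 r 46.6 needle 1.549
top 0 end r 44.4 needle 3.02
top 6 tab r 62.1 needle 2.044
top 12 tab r 70.6 needle 2.0
```

The scene and top views agree. The plate centre is about (561,-49) with a yaw of about 1.4°. The tab is at about 2.03 rad, so about 16.1 mm of plate travel. corner_first is near (633,47). I'll cross at the present height with the fingers closing.

```bash
python3 -m creep '{"translation":[[31,-24,0],[31,-24,0],[31,-24,0],[31,-24,0],[31,-24,0],[31,-24,0],[31,-24,0],[31,-24,0],[31,-24,0],[31,-24,0]],"rotation":[[0,0,0],[0,0,0],[0,0,0],[0,0,0],[0,0,0],[0,0,0],[0,0,0],[0,0,0],[0,0,0],[0,0,0]],"claw":[0,0,0,0,0,0,0,0,0,0]}' 40
python3 -m creep '{"translation":[[31,-24,0],[31,-24,0],[31,-24,0],[31,-24,0],[31,-24,0],[31,-24,0],[31,-24,0],[31,-24,0],[31,-24,0],[0,0,0]],"rotation":[[0,0,0],[0,0,0],[0,0,0],[0,0,0],[0,0,0],[0,0,0],[0,0,0],[0,0,0],[0,0,0],[0,0,0]],"claw":[0,0,0,0,0,0,0,0,0,0]}'
```

```text
time: 1.15
tool_pos: [391.6, -268.4, 231.2]
tcp_rot: [-180.0, 0.0, 14.6]
ft_force: [0.7, 0.5, 0.3]
finger_gap: -0.0
time: 2.15
tool_pos: [607.7, 13.7, 230.2]
tcp_rot: [-179.9, 0.0, 14.9]
ft_force: [0.2, 0.1, -0.3]
finger_gap: -0.1
```

```bash
python3 -m creep '{"translation":[[17,-13,0],[16,-13,0],[0,0,20],[0,0,20],[0,0,20],[0,0,15],[0,0,10],[0,0,0],[0,0,0]],"rotation":[[0,0,0],[0,0,0],[0,0,0],[0,0,0],[0,0,0],[0,0,0],[0,0,0],[0,0,0],[0,0,0]],"claw":[0,0,0,0,0,0,0,0,0]}'
python3 - <<'E'
from bench import *
import cv2, numpy as np
for n in ["scene","top"]:
    d=snapshot(n); im=d["frame"][:,:,::-1]; np.savez(f"b_{n}.npz",**d)
    im=im[100:290,140:340] if n=="scene" else im[100:290,220:440]
    cv2.imwrite(f"pics/b_{n}.png",cv2.resize(im,None,fx=3,fy=3,interpolation=2))
print(sense()["tool_pos"])
E
```

```text
time: 3.05
tool_pos: [631.9, 43.1, 146.9]
tcp_rot: [180.0, -0.0, 14.6]
ft_force: [0.4, -0.1, 0.6]
finger_gap: 0.1
[632.49268996  43.12891515 147.76123278]
```

View pics/b_scene.png

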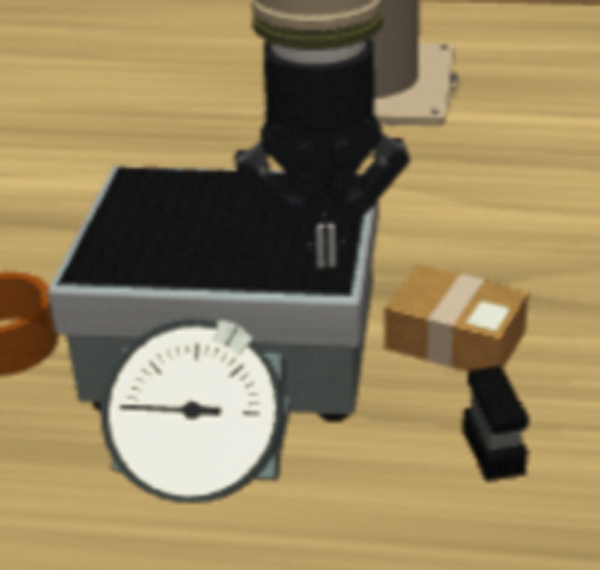

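View pics/b_top.png

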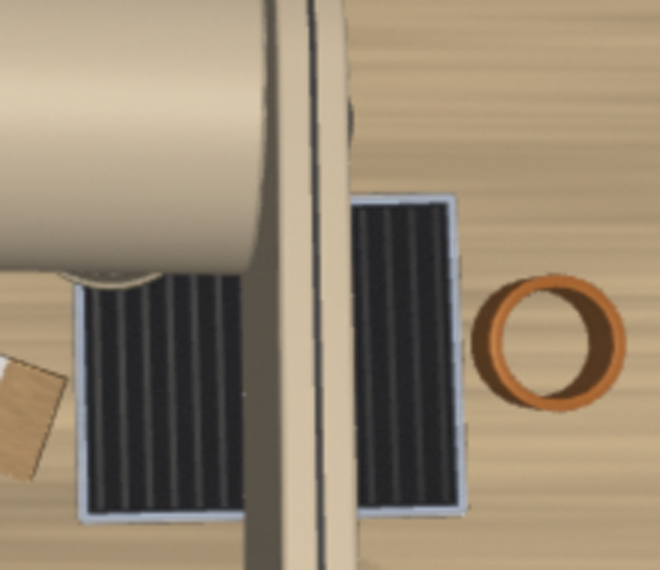

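The scene view, zoomed, shows the closed fingers over the front-left corner at (326,268). The dial and tab are clear at (192,410) and (232,335), and the tool is 4 mm from corner_first. I'll press part way first and check the needle against z.

```bash
python3 -m creep '{"translation":[[0,0,6],[0,0,6],[0,0,4],[0,0,3],[0,0,2],[0,0,2],[0,0,2],[0,0,0],[0,0,0]],"rotation":[[0,0,0],[0,0,0],[0,0,0],[0,0,0],[0,0,0],[0,0,0],[0,0,0],[0,0,0],[0,0,0]],"claw":[0,0,0,0,0,0,0,0,0]}'
cat > look.py <<'E'
import sys
from bench import *
import cv2, numpy as np
n=sys.argv[1]
f=[];
d=snapshot("scene"); im=d["frame"][:,:,::-1]; np.savez(f"{n}.npz",**d)
cv2.imwrite(f"pics/{n}.png",cv2.resize(im[195:285,160:280],None,fx=5,fy=5,interpolation=2))
s=sense(); print(s["time"],s["tool_pos"],s["ft_force"])
E
python3 look.py c1
```

```text
time: 4.05
tool_pos: [631.4, 43.2, 121.9]
tcp_rot: [-180.0, 0.0, 14.7]
ft_force: [-4.0, -0.8, 7.6]
finger_gap: -0.1
4.1 [631.44437144  43.21242405 121.93633354] [-5.09444764  1.46971699  6.98202567]
```

View pics/c1.png

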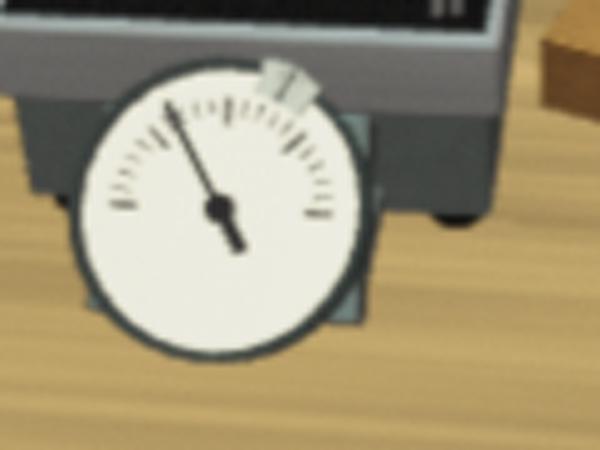

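```bash
cat > ang.py <<'E'
import sys
from h import *
def ang(n,pts,h=0):
    d=np.load(n+".npz"); yaw=np.radians(1.43); X=np.array([np.cos(yaw),np.sin(yaw),0]);Y=np.array([-X[1],X[0],0]);Z=np.array([0,0,1.])
    nn=(X+Z)/2**.5;up=(Z-X)/2**.5; D=np.array([560.8,-49.5,0])+158*X+66*Z
    c=None
    for (u,v),hh in pts:
        w=onplane(d,160+u/5,195+v/5,D+hh*nn,nn)
        if c is None: c=w;continue
        w=w-c; print(n,(u,v),"r",round(np.linalg.norm(w),1),"ang",round(np.arctan2(w@up,w@-Y),3))
E
python3 - <<'E'
from ang import *
ang("c1",[((218,208),0),((168,103),0),((287,82),6),((228,110),0)])
E
```

```text
c1 (168, 103) r 52.8 ang 1.047
c1 (287, 82) r 63.5 ang 2.028
c1 (228, 110) r 43.8 ang 1.595
```

The pointer is at 1.05 rad, the tab at 2.03, and z is consistent with that. I need about 7.8 mm more, so I'll go 7.5 mm gently.

```bash
python3 -m creep '{"translation":[[0,0,2],[0,0,1.5],[0,0,1.5],[0,0,1],[0,0,1],[0,0,0.5],[0,0,0],[0,0,0]],"rotation":[[0,0,0],[0,0,0],[0,0,0],[0,0,0],[0,0,0],[0,0,0],[0,0,0],[0,0,0]],"claw":[0,0,0,0,0,0,0,0]}'
python3 look.py c2
```

```text
time: 4.9
tool_pos: [631.7, 43.3, 115.4]
tcp_rot: [180.0, -0.0, 14.7]
ft_force: [-6.8, -0.1, 11.7]
finger_gap: 0.2
4.95 [631.70024608  43.22708582 115.41119456] [-7.67777926 -0.97522416 12.5585411 ]
```

View pics/c2.png

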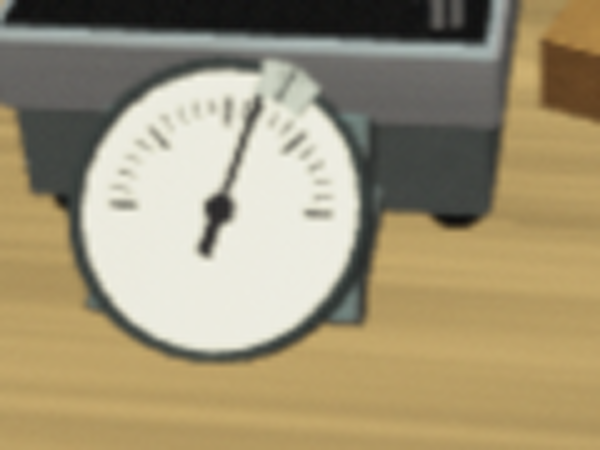

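```bash
python3 - <<'E'
from ang import *
ang("c2",[((218,208),0),((258,100),0),((287,82),6)])
E
```

```text
c2 (258, 100) r 50.9 ang 1.855
c2 (287, 82) r 63.5 ang 2.028
```

1.855 rad, just inside the tab's near edge. I'll go 1.3 mm more, then hold.

```bash
python3 -m creep '{"translation":[[0,0,0.7],[0,0,0.6],[0,0,0],[0,0,0],[0,0,0]],"rotation":[[0,0,0],[0,0,0],[0,0,0],[0,0,0],[0,0,0]],"claw":[0,0,0,0,0]}'
python3 look.py c3
```

```text
time: 5.45
tool_pos: [631.7, 43.2, 114.3]
tcp_rot: [180.0, -0.0, 14.7]
ft_force: [-7.7, -0.8, 14.0]
finger_gap: 0.1
5.5 [631.68488469  43.20659305 114.2212952 ] [-8.47298002 -0.14268307 13.68403245]
```

View pics/c3.png

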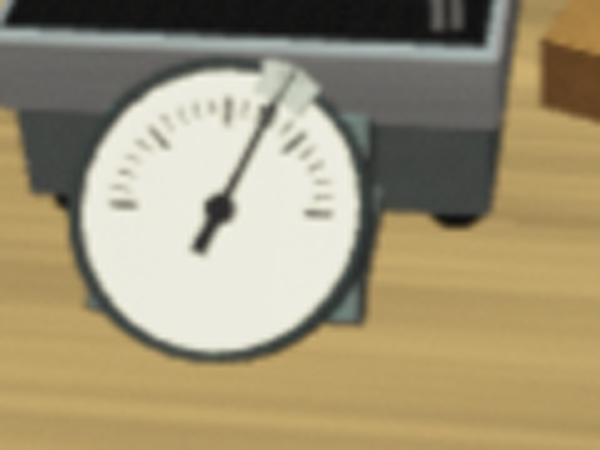

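The pointer runs straight into the tab's black line at (285,82). I'll hold for 1 s, check, then release.

```bash
python3 -m creep '{"translation":[[0,0,0],[0,0,0],[0,0,0],[0,0,0],[0,0,0],[0,0,0],[0,0,0],[0,0,0],[0,0,0],[0,0,0]],"rotation":[[0,0,0],[0,0,0],[0,0,0],[0,0,0],[0,0,0],[0,0,0],[0,0,0],[0,0,0],[0,0,0],[0,0,0]],"claw":[0,0,0,0,0,0,0,0,0,0]}'
python3 look.py c4
```

```text
time: 6.5
tool_pos: [631.7, 43.2, 114.3]
tcp_rot: [180.0, -0.0, 14.7]
ft_force: [-7.8, -0.6, 13.7]
finger_gap: 0.2
6.55 [631.68140763  43.22636222 114.21182034] [-7.1280519   0.43306573 12.07149025]
```

View pics/c4.png

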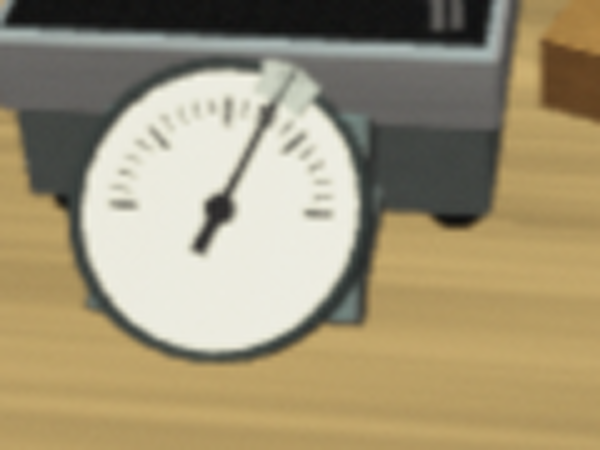

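The pointer is steady on the mark, so I'll release.

```bash
python3 -m creep '{"translation":[[0,0,-3],[0,0,-5],[0,0,-8],[0,0,-12],[0,0,-20],[0,0,-10],[0,0,0],[0,0,0],[0,0,0]],"rotation":[[0,0,0],[0,0,0],[0,0,0],[0,0,0],[0,0,0],[0,0,0],[0,0,0],[0,0,0],[0,0,0]],"claw":[0,0,0,0,0,0,0,0,0]}'
python3 look.py c5
python3 - <<'E'
import numpy as np
from bench import *
p=sense()["tool_pos"];w=np.array([488.2,-146.3])-p[:2];a=np.radians(14.65)
print(w@[np.cos(a),np.sin(a)],w@[np.sin(a),-np.cos(a)])
E
```

```text
time: 7.45
tool_pos: [631.0, 43.2, 169.2]
tcp_rot: [-180.0, 0.1, 14.7]
ft_force: [-0.3, 0.2, -0.5]
finger_gap: -0.0
7.5 [630.92501117  43.20646049 169.11594679] [ 0.05694904 -0.0991204   0.1664817 ]
-186.01364321441 147.24826627418807
```

View pics/c5.png

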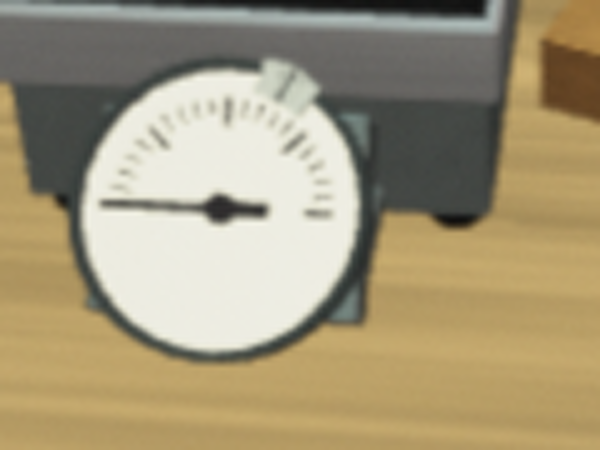

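The pointer is back at zero and the tab hasn't moved. Now to the second corner.

```bash
python3 -m creep '{"translation":[[-27,21,0],[-27,21,0],[-27,21,0],[-27,21,0],[-26,21,0],[-26,21,0],[-26,21,0],[0,0,0],[0,0,0],[0,0,0]],"rotation":[[0,0,0],[0,0,0],[0,0,0],[0,0,0],[0,0,0],[0,0,0],[0,0,0],[0,0,0],[0,0,0],[0,0,0]],"claw":[0,0,0,0,0,0,0,0,0,0]}'
python3 -m creep '{"translation":[[0,0,12],[0,0,10],[0,0,8],[0,0,5],[0,0,4],[0,0,3],[0,0,3],[0,0,2],[0,0,0],[0,0,0]],"rotation":[[0,0,0],[0,0,0],[0,0,0],[0,0,0],[0,0,0],[0,0,0],[0,0,0],[0,0,0],[0,0,0],[0,0,0]],"claw":[0,0,0,0,0,0,0,0,0,0]}'
python3 look.py d1
python3 - <<'E'
import cv2,numpy as np
cv2.imwrite("pics/d1f.png",np.load("d1.npz")["frame"][:,:,::-1])
E
```

```text
time: 8.5
tool_pos: [489.1, -145.4, 170.2]
tcp_rot: [-180.0, 0.0, 14.7]
ft_force: [-0.6, -0.1, 0.6]
finger_gap: 0.2
time: 9.5
tool_pos: [489.0, -146.0, 124.0]
tcp_rot: [180.0, -0.0, 14.7]
ft_force: [-3.1, 1.2, 5.6]
finger_gap: 0.1
9.55 [ 488.97797332 -146.02985931  124.06570394] [-3.18484146  2.48549855  6.04465174]
```

View pics/d1.png

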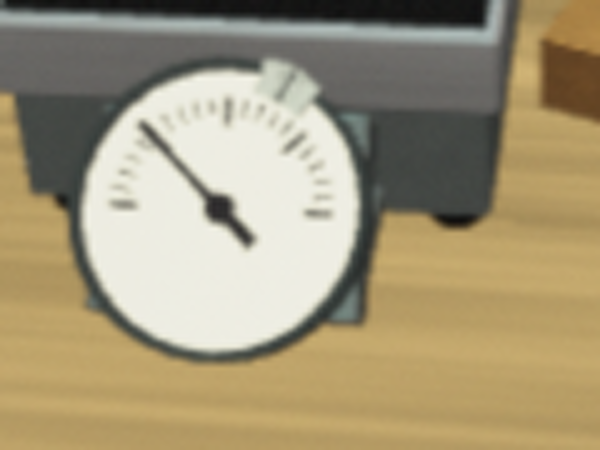

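View pics/d1f.png

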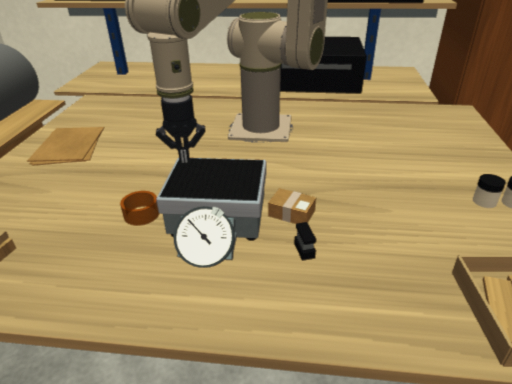

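The second corner is being pressed. The pointer tip is at (143,124), about 0.77 rad, which again fits z. The target z is 114.2, so I'll go 9 mm and check before trimming.

```bash
python3 -m creep '{"translation":[[0,0,2],[0,0,2],[0,0,1.5],[0,0,1.5],[0,0,1],[0,0,1],[0,0,0],[0,0,0]],"rotation":[[0,0,0],[0,0,0],[0,0,0],[0,0,0],[0,0,0],[0,0,0],[0,0,0],[0,0,0]],"claw":[0,0,0,0,0,0,0,0]}'
python3 look.py d2
```

```text
time: 10.35
tool_pos: [489.2, -146.1, 115.9]
tcp_rot: [180.0, -0.0, 14.7]
ft_force: [-5.9, 3.2, 10.7]
finger_gap: -0.1
10.4 [ 489.19358313 -146.13414481  115.91893484] [-5.66495209  3.2733863  11.8071371 ]
```

View pics/d2.png

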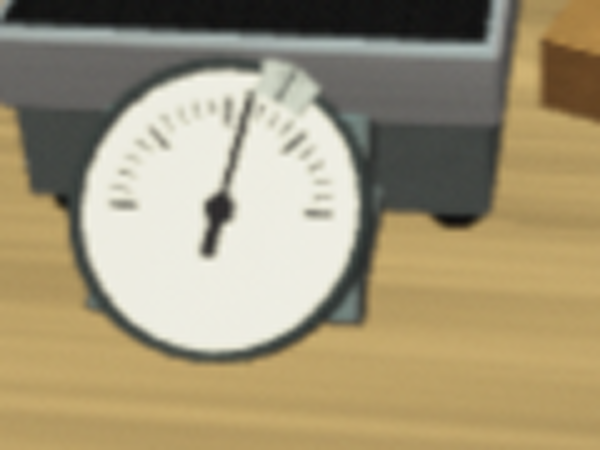

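The pointer is just short of the tab, at about 1.8 rad. It needs about 1.8 mm more.

```bash
python3 -m creep '{"translation":[[0,0,0.7],[0,0,0.7],[0,0,0.5],[0,0,0],[0,0,0],[0,0,0]],"rotation":[[0,0,0],[0,0,0],[0,0,0],[0,0,0],[0,0,0],[0,0,0]],"claw":[0,0,0,0,0,0]}'
python3 look.py d3
```

```text
time: 11.0
tool_pos: [489.2, -146.1, 114.2]
tcp_rot: [180.0, -0.0, 14.7]
ft_force: [-7.4, 2.9, 13.5]
finger_gap: -0.1
11.05 [ 489.22984633 -146.1445806   114.21268004] [-7.12410314  3.04775203 12.85579919]
```

View pics/d3.png

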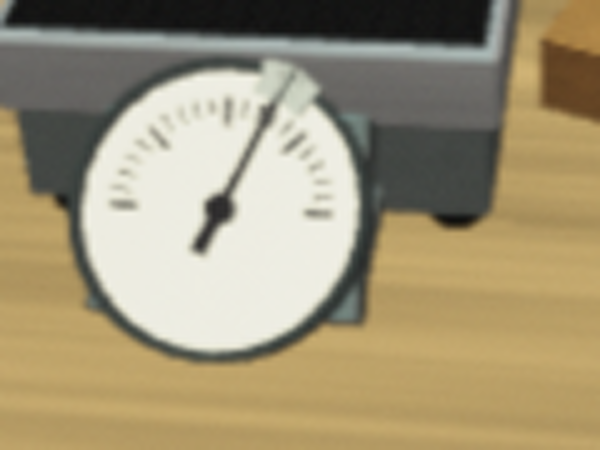

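The pointer is on the mark line. I'll hold for 1 s, check, then release.

```bash
python3 -m creep '{"translation":[[0,0,0],[0,0,0],[0,0,0],[0,0,0],[0,0,0],[0,0,0],[0,0,0],[0,0,0],[0,0,0],[0,0,0]],"rotation":[[0,0,0],[0,0,0],[0,0,0],[0,0,0],[0,0,0],[0,0,0],[0,0,0],[0,0,0],[0,0,0],[0,0,0]],"claw":[0,0,0,0,0,0,0,0,0,0]}'
python3 look.py d4
python3 -m creep '{"translation":[[0,0,-3],[0,0,-5],[0,0,-8],[0,0,-12],[0,0,-20],[0,0,-20],[0,0,-10],[0,0,0],[0,0,0],[0,0,0]],"rotation":[[0,0,0],[0,0,0],[0,0,0],[0,0,0],[0,0,0],[0,0,0],[0,0,0],[0,0,0],[0,0,0],[0,0,0]],"claw":[0,0,0,0,0,0,0,0,0,0]}'
python3 look.py d5
python3 - <<'E'
import cv2,numpy as np
a=cv2.imread("pics/d4.png");f=np.load("d5.npz")["frame"][:,:,::-1]
b=cv2.resize(f[145:275,100:330],(796,450)) 
cv2.imwrite("pics/d45.png",cv2.resize(np.hstack([a,b]),(800,258)))
g=np.load("a_scene.npz")["frame"][:,:,::-1]
df=cv2.absdiff(f,g).max(2)
for nm,(u0,v0,u1,v1) in dict(tape=(118,190,162,226),carton=(268,188,318,224),stamp=(292,222,318,260),dial=(170,205,240,268)).items(): print(nm,(df[v0:v1,u0:u1]>40).sum())
E
```

```text
time: 12.05
tool_pos: [489.2, -146.2, 114.2]
tcp_rot: [180.0, -0.0, 14.7]
ft_force: [-7.3, 3.6, 13.5]
finger_gap: 0.3
12.1 [ 489.21499751 -146.13546251  114.19615824] [-7.55971899  3.80287944 12.83913325]
time: 13.1
tool_pos: [488.2, -145.8, 189.2]
tcp_rot: [-179.9, 0.1, 14.7]
ft_force: [-0.9, 0.0, -0.4]
finger_gap: 0.1
13.15 [ 488.18609863 -145.79560707  189.24969991] [-0.46355394  0.95400388 -0.77929985]
tape 0
carton 0
stamp 0
dial 0
```

View pics/d45.png

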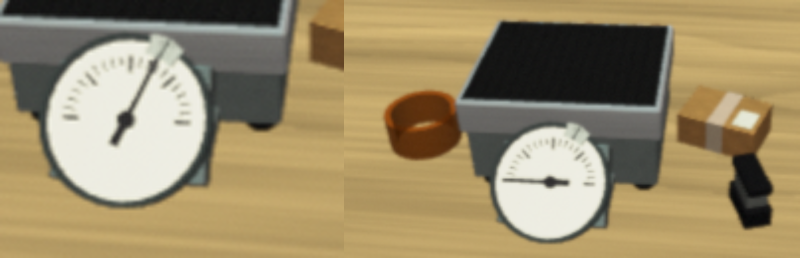

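The pointer was held on the mark (left picture) and has returned to zero with the plate free (right picture). The dial, tape, carton and stamp match the start picture.

```bash
python3 -c "
from bench import *
print(hand_in())"
```

```text
the job is handed in; nothing more can be done
None
```

I pressed both corners to the tab, first beside the dial on the robot's left, then the diagonal one. Each time I held the pointer for more than 1 s and let the plate rise before handing in. `hand_in()` gives no verdict, so this rests on my own checks.

- **Tab position:** I measured it at about 2.03 rad, with the two camera views agreeing to about 0.03 rad.
- **Presses:** both ended at z of about 114.2 mm with about 13–14 N of vertical force. In the pictures, the pointer lay on the tab's black line at the start and end of each hold and never ran past it.
- **After each release:** the pointer was back at zero.
- **Last picture:** the dial with its tab, the carton, the tape roll and the stamp matched the start picture with no changed pixels. The robot was clear of the plate, at z of 189 mm.
- **Sideways force:** the wrist sensor read about 8 N sideways during the presses, and nothing visibly moved. No check failed or disagreed.

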